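Sweep the lunch corner's switch bank off

ROBOT

A 6-joint arm with a two-finger parallel gripper is mounted at the origin on the work surface. World frame = base frame: x ahead of the robot, y to its left, z up, the work surface at z = 0. Lengths are in m, angles in rad, forces in N, time in s.
With the tool pointing down it reaches from about 0.25 to 0.775 m from the base axis. Payload 4 kg.
Tool frame: the origin (TCP) lies at the very end of the fingers, on their centre line; the grasp point (between the pads) lies hold_point_z behind it (hold_point_z is the distance from the TCP to the grasp point, in m); z points along the fingers, y is the direction in which the jaws open and shut (so a half turn about z gives the same grasp; the last joint's range is limited). The gripper opens to 94 mm and grips with 3 to 60 N. Pads are 16 mm wide; open, the fingers measure 119 mm over their backs; the gripper's body (75 mm by 177 mm) begins 78 mm behind the grasp point.
Start: joints at [-1.446, 0.087, 1.371, -0, 1.684, -0.103], TCP at [0.124, -0.536, 0.206] pointing down, gripper open.
Joint ranges: [-3.1, 3.1], [-0.76, 2.03], [0.27, 2.55], [-1.08, 4.22], [0.17, 2.65], [-2.57, 2.57]. Speed limits (rad/s): [2.79, 2.79, 3.14, 3.14, 3.14, 3.14].

INTERFACE

Orientations are given as [roll, pitch, yaw] about the fixed x, y, z axes, in that order (R = Rz(yaw) Ry(pitch) Rx(roll)).
In Python, from bench import * gives the robot as it stands.
- The arm moves only by the tool step_arm, never from a script. Its argument "increments" is text: rows parted by semicolons, each of 6 numbers parted by spaces: the shift along the tool's x, y, z in cm, then the turn, a rotation vector about the tool's x, y, z in rad. A call has 1 to 5 rows; each row shifts and turns the commanded pose from where the row before left it, along the tool's axes as they then stand; what a row does not reach is not made up. A row lasts 1/10 s, in which the tool goes at most 50 mm and 8.59 degrees, less where a joint would pass 70% of its speed; a pose out of reach is approached as far as the arm can. A call is refused whole if a number of a shift passes 5 or a number of a turn 0.15, either way. A call with a gripper value outside its range is refused whole. "claw" is the gripper's target within -1 to 1 (shut at 1, half-way at 0, fully open at -1), set as the call begins (left out, the last holds). The fingers move at their own pace and stop on an object; the grip force is fixed at half the most. Time passes only in rows, so rows that do not move let the fingers close. It gives the time, the measured TCP pose, the force and the opening at its end, in the units of the state.
- get_obs(): the state, without advancing time (a new reading comes with each control period).
- snapshot(name): name is "scene" or "top" or "wrist"; returns the picture (480x640x3 uint8, red, green, blue); there is no depth.
- calibration(name): a dict with "camera_matrix" (3x3 intrinsics, pixels), "k1" (the pictures are not rectified: a ray, as slopes to the right and down, at radius r is drawn at 1 + k1 r^2 times it, then the intrinsics apply), "eye" and "orientation" of the camera in the world; the wrist camera has in their place "tool_from_camera" (4x4, takes a point from camera to tool coordinates, whose origin is the TCP and whose axes are the flange's). Camera axes: x right, y up, looking along -z (the intrinsics and any distortion apply to the point x, -y, -z); pixel columns grow to the right and rows downward; lengths in m; the calibration is good to about 2 mm. A picture is of the moment at which its call begins: read the wrist's pose just before it. calibration takes no time and is no camera call.
- close_job(): hands the job in, once; it reports no verdict.
The state is a dict: "time": time; "joint_positions": joint angles; "qvel": joint speeds; "joint_torque": joint torques, N m; "tool_pos": TCP position; "ee_rot": TCP orientation; "wrist_force": force on the tool from outside, world axes, zero at the start; "wrist_torque": the same for the moment, N m; "width": finger opening in m.
Only numpy, scipy, OpenCV 4.12 (cv2) and the standard library are available. Lean on these libraries where they do the work, as an engineer would, in place of code of your own. Each camera call takes 0.05 s, during which the arm holds its last target. There are 200 camera calls.

TASK

Lunch is over: switch off the four white paddle switches of the bank under the glass shelf in one continuous finger drag along the row, tipping each one well over towards the bank's +y end (the robot's left), without lifting or drawing the finger away from the row in between. Leave the red fridge switch on, do not push against the glass shelf, and leave the lunch things where they are.

Things in the scene. Friction and masses are not known exactly. Their poses are not given: they have to be found in the camera images.
- bank: Grey fixed switch bank, 50 mm high, four white paddles in a row on top, round sockets in the face towards the robot. Origin on the bench under the middle of the paddle row; +y along the row, +x away from the robot. Spans x -45 to 85, y -130 to 130 mm. Paddles at x 0, y -90, -30, 30, 90. A finger dragged along +y with its lowest point 28 to 42 mm above the bank's top tips each off and slides over it.
- sw0 (a joint): White paddle switch 1 of 4, counted from the bank's -y end; pivot at bank-frame (0, -90, 50) mm. 22 mm wide (bank x), about 10 mm thick, 50 mm from pivot to rounded tip. Value: lean from upright in rad; negative leans to bank -y (ON, starts -0.33 to -0.15), positive to +y (OFF; stop at 1.05). No spring: it stays where it is pushed; about 3 N at the tip moves it. Off: 0.55 or more.
- sw1 (a joint): White paddle switch 2 of 4, counted from the bank's -y end; pivot at bank-frame (0, -30, 50) mm. 22 mm wide (bank x), about 10 mm thick, 50 mm from pivot to rounded tip. Value: lean from upright in rad; negative leans to bank -y (ON, starts -0.33 to -0.15), positive to +y (OFF; stop at 1.05). No spring: it stays where it is pushed; about 3 N at the tip moves it. Off: 0.55 or more.
- sw2 (a joint): White paddle switch 3 of 4, counted from the bank's -y end; pivot at bank-frame (0, 30, 50) mm. 22 mm wide (bank x), about 10 mm thick, 50 mm from pivot to rounded tip. Value: lean from upright in rad; negative leans to bank -y (ON, starts -0.33 to -0.15), positive to +y (OFF; stop at 1.05). No spring: it stays where it is pushed; about 3 N at the tip moves it. Off: 0.55 or more.
- sw3 (a joint): White paddle switch 4 of 4, counted from the bank's -y end; pivot at bank-frame (0, 90, 50) mm. 22 mm wide (bank x), about 10 mm thick, 50 mm from pivot to rounded tip. Value: lean from upright in rad; negative leans to bank -y (ON, starts -0.33 to -0.15), positive to +y (OFF; stop at 1.05). No spring: it stays where it is pushed; about 3 N at the tip moves it. Off: 0.55 or more.
- fridge_sw (a joint): Red paddle switch of the fridge, of the same shape and motion as the white ones (pivot on top of its own 50 mm high white box). Starts ON, leaning towards -y (negative value), and must stay there (below 0).
- fridge_pivot (a point): Pivot of the red fridge switch, on the top of its white box (130 by 90 by 50 mm, fixed, its 90 mm side along the row), in line with the white paddles, 200 mm from the bank's middle: at its +y or its -y end. Same yaw as the bank. A box of the same size with a green lamp dome (13 mm high) stands at the other end.
- shelf: Glass shelf on the bank; same origin and axes as the bank. Glass spans x 10 to 90, y -150 to 150, z 150 to 158 mm; a 6 mm steel rail runs along its front at x 14, z 180 (top 183). Two 12 mm posts at x 75, y -122 and 122. A gripper held vertically over the paddles strikes it: lean the tool some 30 to 45 degrees from vertical, fingers pointing down and away from the robot.
- tin_mid (a point): Centre of a yellow snack tin with a metal lid, 65 by 95 by 30 mm, loose on the bench in front of the bank (bystander).
- jar_mid (a point): Centre of an amber glass jar, 48 mm across and 75 mm high, loose on the glass shelf (bystander).
- mug_mid (a point): Centre of a blue mug, 80 mm across and 90 mm high, loose on the bench to the left (bystander).
- lunchbox_mid (a point): Centre of a blue lunchbox with white lid and turquoise clips, 176 by 130 by 61 mm, in the grey pull-out tray at the right (bystander; tray 300 by 280 by 62 mm, fixed).
- cup_mid (a point): Centre of a white snack cup, 70 mm across and 60 mm high, in the tray (bystander).
- bottle_mid (a point): Centre of a turquoise drink bottle, 66 mm across and 200 mm high, standing in the tray (bystander).
- fork_mid (a point): Middle of a steel fork, 180 mm long, lying in the tray (bystander).
Things that resemble listed ones, but are neither listed nor needed, are in the scene too. Leave any pink look-alike of the part that bears fridge_sw alone.

How it is judged:
On the way, in this order (a step that is already met when the one before it is completed fails the run):
1. White switch 1 (from the -y end) is tipped off, the next one not yet (value of joint sw0 above 0.55 rad and value of joint sw1 below 0.55 rad), for 0.02 s.
2. White switch 2 (from the -y end) is tipped off, the next one not yet (value of joint sw1 above 0.55 rad and value of joint sw2 below 0.55 rad), for 0.02 s.
3. White switch 3 (from the -y end) is tipped off, the next one not yet (value of joint sw2 above 0.55 rad and value of joint sw3 below 0.55 rad), for 0.02 s.
4. White switch 4 (from the -y end) is tipped off (value of joint sw3 above 0.55 rad), for 0.02 s.
At the end, for the whole second after the job is handed in: All four white switches lean at least 0.55 rad towards +y (off), the red fridge switch still leans to -y (below 0), and every lunch thing is within 30 mm of where it began (value of joint each of sw0, sw1, sw2, sw3 above 0.55 rad and value of joint fridge_sw below 0 rad and distance of each of lunchbox_mid, cup_mid, bottle_mid, fork_mid, tin_mid, jar_mid, mug_mid from where it was at the start of the episode below 0.03 m); the robot touches nothing.
It fails at once if the red fridge switch is tipped past upright (value of joint fridge_sw above 0 rad).
It fails at once if the glass shelf is pushed with more than 12 N by the robot (contact force between any of the fingers, the arm and shelf above 12 N).
It fails at once if mid-sweep the grasp point rises 85 mm above the bank top or is drawn 70 mm in front of the row (value of joint sw0 above 0.55 rad and not (value of joint sw3 above 0.55 rad) and (z of the grasp point in the frame of bank above 0.135 m or x of the grasp point in the frame of bank below -0.07 m)).
It fails at once if a lunch thing is moved more than 30 mm (distance of any of lunchbox_mid, cup_mid, bottle_mid, fork_mid, tin_mid, jar_mid, mug_mid from where it was at the start of the episode above 0.03 m).
It also fails if it takes over 35 s, if anything falls off the work surface, if the arm or the gripper's body presses on something with over 40 N, if the wrist force passes 120 N, or if a joint passes its speed limit or range.

## Working session

There is one attempt and no reset: what is moved stays moved. The work goes in short steps, Python scripts to look and compute and a tool call to move; the robot and the scene stay as the last step left them, time stands still between calls to the robot, and variables do not carry over. Pictures are saved under pics/ and viewed, about 8 in all and at most 12, crops included, and the job is handed in when it is done.

Besides the shell and the picture viewer there is one more tool, called after "Request:" in YAML: its name, and indented under it one key for each argument. step_arm: Moves the arm, as the interface text tells. Its arguments: {"type":"object","properties":{"increments":{"type":"string"},"claw":{"type":"number"}},"required":["increments"]}

```bash
mkdir -p pics; ls; python3 - <<'E'
from bench import *
import cv2
for n in ("scene","top"):
    cv2.imwrite(f"pics/{n}0.png",snapshot(n)[:,:,::-1]); c=calibration(n); print(n,c)
print(calibration("wrist")); print(get_obs())
E
```

```text
pics
scene {'camera_matrix': array([[492.55760521,   0.        , 315.25867666],
       [  0.        , 492.55760521, 246.5022458 ],
       [  0.        ,   0.        ,   1.        ]]), 'k1': -0.09212430397267199, 'eye': array([ 0.88461478, -0.67653406,  1.20526837]), 'orientation': array([ 0.62647488, -0.00830292,  0.59729071])}
top {'camera_matrix': array([[442.30809708,   0.        , 326.95074163],
       [  0.        , 442.30809708, 238.83839031],
       [  0.        ,   0.        ,   1.        ]]), 'k1': -0.07097702487487399, 'eye': array([0.17039053, 0.00208502, 1.49597801]), 'orientation': array([ 1.93722221e-01,  1.35858353e-03, -1.58857524e+00])}
{'camera_matrix': array([[367.24196065,   0.        , 324.36563993],
       [  0.        , 367.24196065, 241.06745232],
       [  0.        ,   0.        ,   1.        ]]), 'k1': -0.0626083050092045, 'tool_from_camera': array([[-1.12614908e-05,  9.69902912e-01,  2.43491974e-01,
         6.97968525e-02],
       [ 9.99999983e-01,  5.52805619e-05, -1.73949419e-04,
        -7.21287802e-04],
       [-1.82174421e-04,  2.43491968e-01, -9.69902896e-01,
        -1.78728938e-01],
       [ 0.00000000e+00,  0.00000000e+00,  0.00000000e+00,
         1.00000000e+00]])}
{'time': 0.1, 'joint_positions': array([-1.44606286e+00,  8.78764556e-02,  1.37211540e+00,  8.41113658e-07,
        1.68359584e+00, -1.03119593e-01]), 'qvel': array([ 0.00013258, -0.00124624, -0.00197781,  0.00103915,  0.00061798,
       -0.00091326]), 'joint_torque': array([ 1.26031813e-03, -3.41254520e+01, -3.03301263e+01,  7.19416304e-02,
        3.04667931e-02, -9.35598496e-05]), 'tool_pos': array([ 0.12416027, -0.5352883 ,  0.20441753]), 'ee_rot': array([-3.13960830e+00, -2.06194929e-04,  2.27852946e-01]), 'wrist_force': array([-0.13563408,  0.44283646, -0.29853211]), 'wrist_torque': array([-0.0290368 ,  0.04345305, -0.02886725]), 'width': 0.09383686409443953}
```

View pics/scene0.png

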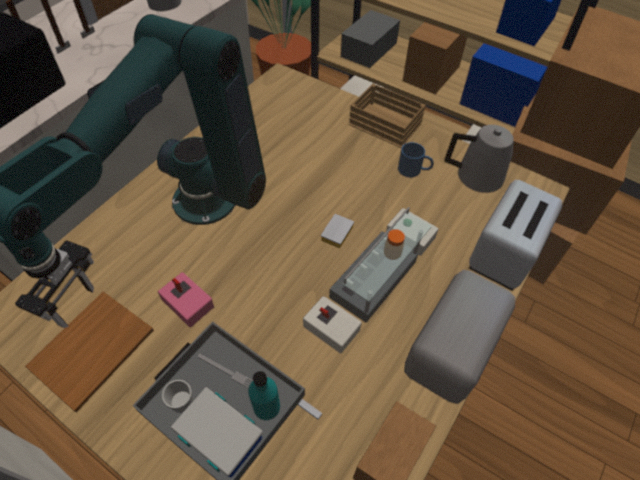

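View pics/top0.png

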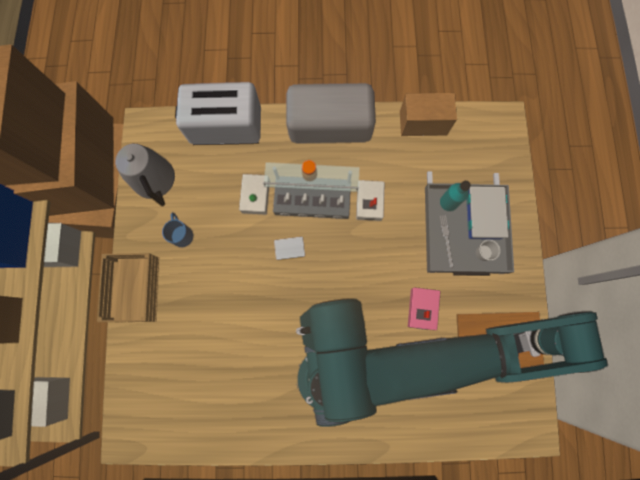

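The scene shows the bank at top-view px (312,200), with the glass shelf and jar over it. Three things could be the fridge switch or be confused with it:
- Red paddle on a white box at top-view (369,203), the bank's -y end. It fits: white box, in line with the paddles.
- Pink box with a red paddle at (424,309), the look-alike to leave alone.
- Green-lamp box at (252,198), the +y end.

I'll measure and check this in a crop.

```bash
cat > h.py <<'E'
from bench import *
import cv2, numpy as np
from scipy.spatial.transform import Rotation as R
def cam(n):
    c=calibration(n)
    if "eye" in c: return c,np.array(c["eye"]),R.from_euler("xyz",c["orientation"]).as_matrix()
    o=get_obs(); Rt=R.from_euler("xyz",o["ee_rot"]).as_matrix(); T=np.array(c["tool_from_camera"])
    return c,o["tool_pos"]+Rt@T[:3,3],Rt@T[:3,:3]
def plane(cm,px,z):
    c,e,M=cm; px=np.array(px,float).reshape(-1,1,2)
    u=cv2.undistortPoints(px,c["camera_matrix"],np.array([c["k1"],0,0,0,0.]))[:,0]
    d=np.c_[u[:,0],-u[:,1],-np.ones(len(u))]@M.T
    return e+d*((z-e[2])/d[:,2])[:,None]
def proj(cm,P):
    c,e,M=cm; p=(np.atleast_2d(P)-e)@M; q=p*[1,-1,-1]
    return cv2.projectPoints(q.reshape(-1,1,3),np.zeros(3),np.zeros(3),c["camera_matrix"],np.array([c["k1"],0,0,0,0.]))[0][:,0]
E
python3 - <<'E'
from h import *
im=cv2.imread("pics/top0.png"); cm=cam("top")
cv2.imwrite("pics/topcrop.png",cv2.resize(im[150:260,225:400],None,fx=4.5,fy=4.5,interpolation=cv2.INTER_CUBIC))
hsv=cv2.cvtColor(im,cv2.COLOR_BGR2HSV)
m=cv2.inRange(hsv,(0,0,170),(40,50,255)); m[:,:225]=0;m[:,400:]=0;m[:150]=0;m[230:]=0
for c in cv2.findContours(m,0,2)[0]:
    if cv2.contourArea(c)>150:
        w=plane(cm,c.reshape(-1,2),.05)[:,:2].astype(np.float32)
        print(cv2.boundingRect(c),cv2.contourArea(c),cv2.minAreaRect(w))
E
```

```text
(317, 166, 67, 52) 1254.0 ((0.6190324425697327, -0.07959752529859543), (0.23242251574993134, 0.1690439134836197), 84.60955810546875)
(240, 164, 62, 47) 1127.0 ((0.638979434967041, 0.1881488859653473), (0.20623624324798584, 0.16447916626930237), 88.78759002685547)
```

View pics/topcrop.png

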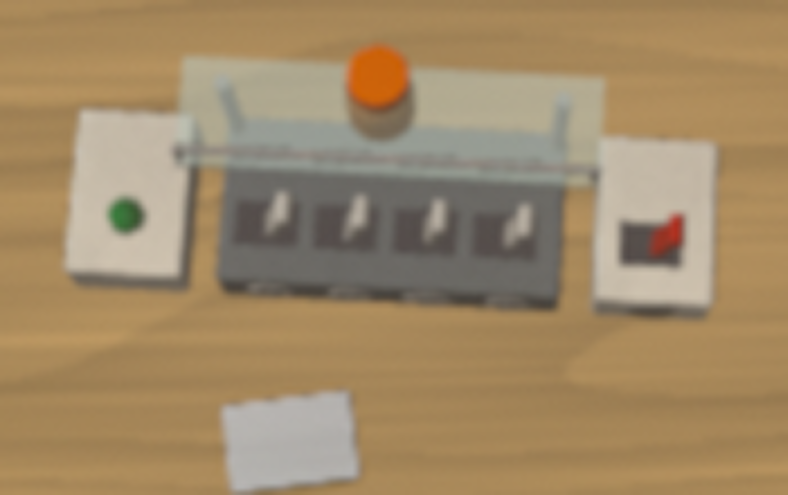

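The crop confirms it. The red paddle stands on a white box at the right, -y end (crop (665,240)), and the green lamp is at (126,215). The paddle slots are at crop (504,236), (424,231), (345,228) and (266,223), all leaning right.

```bash
python3 - <<'E'
from h import *
cm=cam("top"); f=lambda p,z:plane(cm,np.array(p)/4.5+[225,150],z)
S=f([(504,236),(424,231),(345,228),(266,223),(650,244),(126,215)],.05); print(S.round(4))
E=f([(222,279),(556,296)],.05); print("front",E.round(4),np.linalg.norm(E[0]-E[1]))
v=S[3]-S[0]; print("spacing",np.linalg.norm(v)/3,"yaw",np.arctan2(-v[0],v[1]), "edge yaw",np.arctan2(-(E[0]-E[1])[0],(E[0]-E[1])[1]),"mid",S[:4].mean(0))
for n,p,z in [("tin",[(225,406),(350,392),(356,480),(233,490)],.03),("rail",[(180,152),(597,173)],.18),("jar",[(380,75)],.233)]: print(n,f(p,z).round(3))
T=plane(cm,[(428,185),(513,271),(428,271),(454,196)],.06);print("tray,bottle",T.round(3), plane(cm,[(463,187)],.2))
E
```

```text
[[ 0.5791 -0.0373  0.05  ]
 [ 0.5841  0.0229  0.05  ]
 [ 0.5875  0.0824  0.05  ]
 [ 0.5926  0.142   0.05  ]
 [ 0.5709 -0.147   0.05  ]
 [ 0.601   0.2481  0.05  ]]
front [[ 0.5496  0.175   0.05  ]
 [ 0.5319 -0.0751  0.05  ]] 0.2507580420983051
spacing 0.05993124938590896 yaw -0.07520785859092104 edge yaw -0.07080834753132387 mid [0.58580809 0.05251285 0.05      ]
tin [[0.456 0.175 0.03 ]
 [0.465 0.081 0.03 ]
 [0.398 0.077 0.03 ]
 [0.393 0.168 0.03 ]]
rail [[ 0.607  0.189  0.18 ]
 [ 0.586 -0.099  0.18 ]]
jar [[0.641 0.048 0.233]]
tray,bottle [[ 0.633 -0.348  0.06 ]
 [ 0.333 -0.614  0.06 ]
 [ 0.339 -0.33   0.06 ]
 [ 0.592 -0.435  0.06 ]] [[ 0.57972064 -0.42245413  0.2       ]]
```

Paddle spacing measures 59.9 mm (60 given). The bank origin is about (0.586, 0.0525), yaw -0.073. The rail, box and tin sizes agree with the description. First I shut the claw, rise and cross to the front of the bank.

Request:
step_arm:
  increments: "1 -0.8 -2.5 0 0 0; 2.5 -2 -2 0 0 0; 3.2 -2.8 -1 0 0 0; 3.2 -2.8 -0.5 0 0 0; 3.2 -2.8 0 0 0 0"
  claw: 1

```text
time: 0.6
tool_pos: [0.2273, -0.3961, 0.2662]
ee_rot: [3.14, -0.0, 0.227]
wrist_force: [0.6, -0.5, -0.4]
width: 0.0575
```

Request:
step_arm:
  increments: "3.2 -2.8 0 0 0 0; 3.2 -2.8 0 0 0 0; 3.2 -2.8 0 0 0 0; 3.2 -2.8 0 0 0 0; 3.2 -2.8 0 0 0 0"

```text
time: 1.1
tool_pos: [0.3513, -0.2229, 0.2651]
ee_rot: [-3.141, 0.0, 0.227]
wrist_force: [1.5, 0.6, -0.4]
width: 0.0174
```

Request:
step_arm:
  increments: "3.2 -2.8 0 0 0 0.1; 3.2 -2.8 0 0 0 0.1; 2 -1.8 0 0 0 0.1; 0 0 0 0 0 0"

```text
time: 1.5
tool_pos: [0.4245, -0.1373, 0.2646]
ee_rot: [-3.14, 0.001, -0.068]
wrist_force: [1.4, -1.0, -0.6]
width: 0.0006
```

Request:
step_arm:
  increments: "0 0 0 0 0.14 0; 0 0 0 0 0.14 0; 0 0 0 0 0.14 0; 0 0 0 0 0.14 0; 0 0 0 0 0.14 0"

```text
time: 2.0
tool_pos: [0.4228, -0.1402, 0.2662]
ee_rot: [3.136, -0.706, -0.068]
wrist_force: [-1.0, 0.6, 0.0]
width: 0.0008
```

```bash
cat >> h.py <<'E'
O=np.array([.586,.0525,0]); B=R.from_euler("z",-.073)
def inc(bank,lean=.7):
    o=get_obs(); r=R.from_euler("xyz",o["ee_rot"]); t=O+B.apply(bank)
    rt=B*R.from_euler("y",-lean)*R.from_euler("x",np.pi)
    print("bank now",(B.inv().apply(o["tool_pos"]-O)*1e3).round(1),"shift cm",(r.inv().apply(t-o["tool_pos"])*100).round(2),"turn",(r.inv()*rt).as_rotvec().round(3),"F",o["wrist_force"].round(1),"j",o["joint_positions"].round(2))
E
python3 - <<'E'
from h import *
inc([-.05,-.15,.148]); 
im=snapshot("wrist")[:,:,::-1].copy(); cm=cam("wrist")
for y in (-.2,-.09,-.03,.03,.09):
    for p in proj(cm,O+B.apply([0,y,.05])): cv2.drawMarker(im,tuple(int(v) for v in p),(255,0,255),0,10)
cv2.imwrite("pics/w1.png",im)
E
```

```text
bank now [-148.7 -204.1  266.2] shift cm [-0.14 -5.44 15.38] turn [ 0.002 -0.006  0.004] F [-1.   0.6  0. ] j [-0.81 -0.69  1.99  0.47  1.3   0.83]
```

View pics/w1.png

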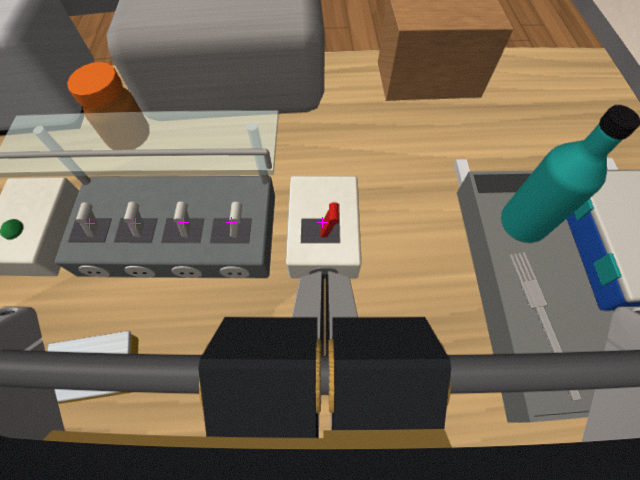

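The projected pivots (magenta, at px (90,222), (135,222), (183,222), (232,222) and red (324,222)) fall on the slots within a few pixels, so the estimate holds. Now I go to the pre-contact pose.

Request:
step_arm:
  increments: "0 -2.7 2 0 0 0; 0 -2.7 3 0 0 0; 0 0 4 0 0 0; 0 0 4 0 0 0; 0 0 2.4 0 0 0"

```text
time: 2.55
tool_pos: [0.526, -0.0925, 0.1443]
ee_rot: [3.14, -0.695, -0.069]
wrist_force: [0.1, -0.5, 0.0]
width: 0.0003
```

```bash
python3 - <<'E'
from h import *
inc([.003,-.15,.087])
E
```

```text
bank now [ -49.2 -148.9  144.3] shift cm [0.34 0.12 7.75] turn [-0.001  0.005  0.003] F [ 0.1 -0.5  0. ] j [-0.43 -0.41  2.08  0.31  0.83  1.08]
```

Request:
step_arm:
  increments: "0.1 0 2.5 0 0 0; 0.1 0.1 2.5 0 0 0; 0.1 0 1.7 0 0 0; 0 0 1 0 0 0; 0 0 0 0 0 0"

```text
time: 3.05
tool_pos: [0.5775, -0.0978, 0.0888]
ee_rot: [3.141, -0.696, -0.071]
wrist_force: [0.3, -0.3, 0.7]
width: 0.0004
```

```bash
python3 - <<'E'
from h import *
inc([.003,.15,.087])
im=snapshot("wrist")[:,:,::-1].copy()
cv2.imwrite("pics/w2.png",im)
E
```

```text
bank now [   2.5 -150.5   88.8] shift cm [ -0.04 -30.05   0.2 ] turn [-0.001  0.004  0.001] F [ 0.3 -0.3  0.7] j [-0.38 -0.21  2.06  0.33  0.65  1.06]
```

View pics/w2.png

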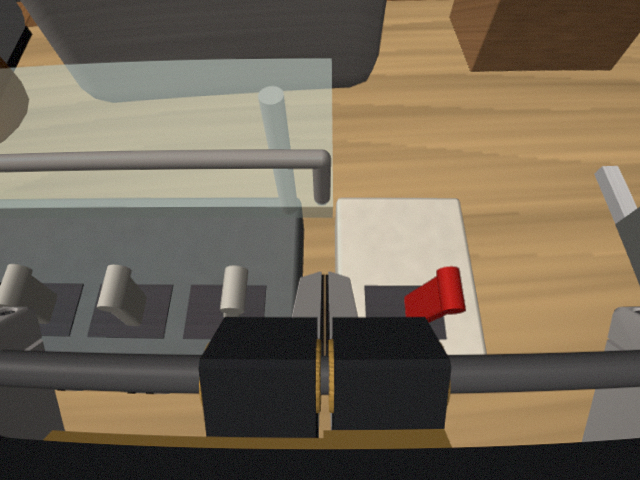

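The finger (px (325,280)) sits between sw0 (235,285) and the red paddle (450,290), in line with the row and clear of the shelf. I start the drag.

Request:
step_arm:
  increments: "0 -1 0.1 0 0 0; 0 -1.5 0 0 0 0; 0 -1.5 0 0 0 0; 0 -1.5 0 0 0 0; 0 -1.5 0 0 0 0"

```text
time: 3.6
tool_pos: [0.5842, -0.0289, 0.0924]
ee_rot: [3.138, -0.704, -0.071]
wrist_force: [0.2, -2.7, 0.7]
width: 0.0004
```

```bash
python3 - <<'E'
from h import *
inc([.003,.15,.088])
E
```

```text
bank now [  4.1 -81.3  92.4] shift cm [ -0.33 -23.13   0.21] turn [ 0.002 -0.004  0.002] F [ 0.2 -2.7  0.7] j [-0.19 -0.23  2.07  0.13  0.6   1.37]
```

Request:
step_arm:
  increments: "-0.15 -1.5 0.15 0 0 0; -0.1 -1.5 0.1 0 0 0; -0.1 -1.5 0.1 0 0 0; 0 -1.5 0 0 0 0; 0 -1.5 0 0 0 0"

```text
time: 4.1
tool_pos: [0.589, 0.046, 0.0871]
ee_rot: [3.139, -0.703, -0.071]
wrist_force: [-1.1, -1.6, 2.2]
width: 0.0007
```

```bash
python3 - <<'E'
from h import *
inc([.003,.15,.088])
im=snapshot("wrist")[:,:,::-1].copy()
cv2.imwrite("pics/w3.png",im)
E
```

```text
bank now [ 3.5 -6.3 87.1] shift cm [  0.05 -15.63  -0.13] turn [ 0.002 -0.003  0.001] F [-1.1 -1.6  2.2] j [ 0.02 -0.19  2.05 -0.11  0.58  1.73]
```

View pics/w3.png

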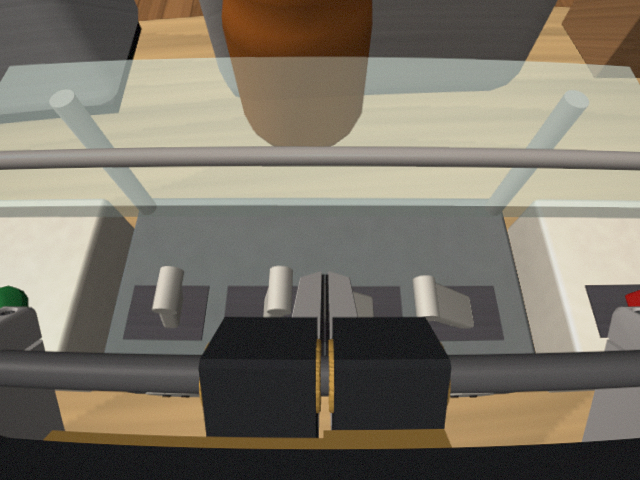

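Switch 1 (px (440,300)) leans well to +y. The finger is passing over switch 2 and about to meet switch 3 (280,290), and the height is good. The drag continues.

Request:
step_arm:
  increments: "0 -1.5 0 0 0 0; 0 -1.5 0 0 0 0; 0 -1.5 0 0 0 0; 0 -1.5 0 0 0 0; 0 -1.5 0 0 0 0"

```text
time: 4.65
tool_pos: [0.5947, 0.1204, 0.0873]
ee_rot: [3.139, -0.703, -0.072]
wrist_force: [-1.3, -4.1, 2.9]
width: 0.0005
```

```bash
python3 - <<'E'
from h import *
inc([.003,.15,.088])
E
```

```text
bank now [ 3.8 68.3 87.3] shift cm [-0.01 -8.17 -0.12] turn [ 0.002 -0.003  0.001] F [-1.3 -4.1  2.9] j [ 0.21 -0.13  2.   -0.32  0.62  2.06]
```

Request:
step_arm:
  increments: "0 -1.5 0 0 0 0; 0 -1.5 0 0 0 0; 0 -1.5 0 0 0 0; 0 -1.5 0 0 0 0; 0 -1.5 0 0 0 0"

```text
time: 5.15
tool_pos: [0.5998, 0.1964, 0.0865]
ee_rot: [-3.141, -0.702, -0.073]
wrist_force: [-1.0, -0.4, 0.1]
width: 0.0002
```

Request:
step_arm:
  increments: "0 -0.7 0 0 0 0; 0 0 0 0 0 0"

```text
time: 5.35
tool_pos: [0.6001, 0.2039, 0.0859]
ee_rot: [-3.141, -0.701, -0.071]
wrist_force: [-0.4, 0.2, -0.2]
width: 0.0003
```

```bash
python3 - <<'E'
from h import *
inc([-.08,.15,.18])
im=snapshot("wrist")[:,:,::-1].copy()
cv2.imwrite("pics/w4.png",im)
E
```

```text
bank now [  3.  152.   85.9] shift cm [ -0.28   0.18 -12.54] turn [-0.001 -0.001  0.001] F [-0.4  0.2 -0.2] j [ 0.4  -0.03  1.91 -0.49  0.68  2.33]
```

View pics/w4.png

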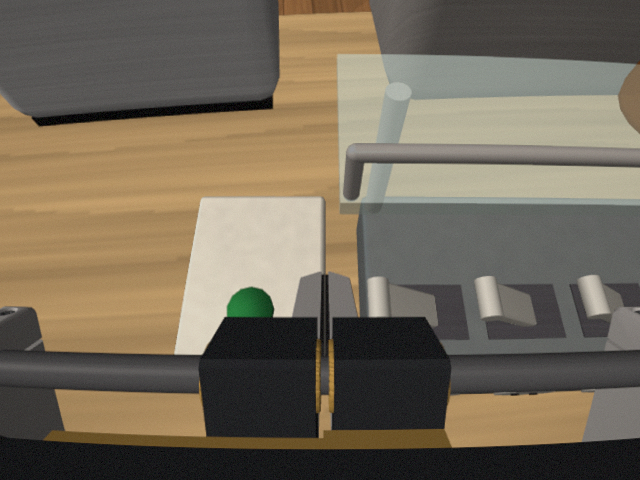

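The visible paddles, switches 4, 3 and 2 (px (378,300), (490,300), (593,298)), all lean well to +y, and the finger is past the row and free. I withdraw along the tool axis.

Request:
step_arm:
  increments: "0 0 -2 0 0 0; 0 0 -3 0 0 0; 0 0 -4 0 0 0; 0 0 -4 0 0 0; 0 0 0 0 0 0"

```text
time: 5.9
tool_pos: [0.5169, 0.2104, 0.1915]
ee_rot: [-3.134, -0.709, -0.076]
wrist_force: [-0.2, -0.3, 1.0]
width: 0.0007
```

```bash
python3 - <<'E'
from h import *
inc([-.08,.15,.18])
a=snapshot("top")[:,:,::-1]; b=cv2.imread("pics/top0.png")
s=snapshot("scene")[:,:,::-1]
f=lambda i:cv2.resize(i[150:260,225:400],None,fx=4,fy=4,interpolation=cv2.INTER_CUBIC)[:,:,:]
g=cv2.resize(s[200:330,300:450],(0,0),fx=4,fy=4,interpolation=cv2.INTER_CUBIC)[:]
cv2.imwrite("pics/end_s.png",g)
d=cv2.absdiff(np.ascontiguousarray(a),b).max(2)
# change inside the lunch things' regions
for n,(x0,y0,x1,y1) in dict(tray=(425,170,515,275),mug=(160,210,195,250),tin=(272,234,306,262),jar=(300,158,320,182)).items(): print(n,(d[y0:y1,x0:x1]>40).sum())
E
```

```text
bank now [-80.4 152.4 191.5] shift cm [-0.71  0.25  0.9 ] turn [-0.006 -0.009 -0.002] F [-0.2 -0.3  1. ] j [ 0.51 -0.3   1.92 -0.45  0.95  2.31]
tray 0
mug 0
tin 99
jar 0
```

View pics/end_s.png

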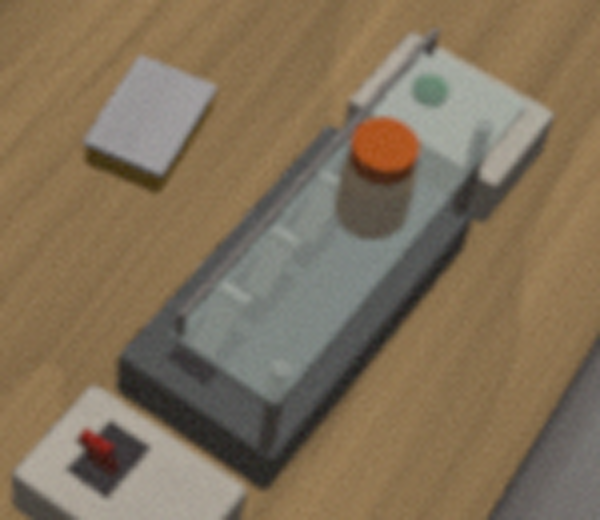

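```bash
python3 - <<'E'
from h import *
c=calibration("wrist");T=np.array(c["tool_from_camera"])
def lean(pos,rot,px,ys):
    Rt=R.from_euler("xyz",rot).as_matrix(); e=B.inv().apply(np.array(pos)+Rt@T[:3,3]-O); M=B.as_matrix().T@Rt@T[:3,:3]
    u=cv2.undistortPoints(np.array(px,float).reshape(-1,1,2),c["camera_matrix"],np.array([c["k1"],0,0,0,0.]))[:,0]
    for (a,b),y in zip(u,ys):
        d=M@[a,-b,-1]; p=e+d*((.011-e[0])/d[0])   # far edge of the tip, x=+11 mm
        print("pivot y",y,"tip",(p*1e3).round(0),"lean",np.arctan2(p[1]-y,p[2]-.05).round(2),"r",np.hypot(p[1]-y,p[2]-.05).round(3))
lean([.589,.046,.0871],[3.139,-.703,-.071],[(425,278)],[-.09])
lean([.6001,.2039,.0859],[-3.141,-.701,-.071],[(377,279),(488,278),(591,277)],[.09,.03,-.03])
E
```

```text
pivot y -0.09 tip [ 11. -61.  80.] lean 0.77 r 0.041
pivot y 0.09 tip [ 11. 123.  76.] lean 0.91 r 0.042
pivot y 0.03 tip [11. 61. 77.] lean 0.86 r 0.041
pivot y -0.03 tip [11.  1. 78.] lean 0.84 r 0.041
```

```bash
python3 -c "
from bench import *
print(close_job(), get_obs()['wrist_force'])"
```

```text
the job is handed in; nothing more can be done
the job is handed in; nothing more can be done
```

All four white switches are off, and the job was handed in at about 6 s of the 35 s allowed. I leaned the closed gripper 40° and dragged it along the row in one pass at about 0.15 m/s. The finger's lowest point was about 31–37 mm above the bank top. I then withdrew along the tool axis, clear of the shelf.

**Last checks:**
- **White switches:** leans measured from the wrist pictures are about 0.77, 0.84, 0.86 and 0.91 rad for switches 1 to 4, against the 0.55 needed. The tip radius in those measurements came out 41–42 mm, where about 45–50 mm was expected, so the leans are approximate.
- **Switches 1 and 2:** their leans come from pictures taken during and at the end of the drag. They were not measured again after withdrawing.
- **Fridge switch:** it still leans to -y in the last picture.
- **Forces:** the wrist force readings stayed at or below about 5 N, and the finger stayed clear of the shelf in the pictures.
- **Lunch things:** the top view shows no change around the tray, mug or jar. It does show 99 changed pixels around the tin, probably the arm or its shadow, because the scene picture shows the tin where it was.

The hand-in reports no verdict, so the result is not confirmed beyond these checks.

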